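Weigh the treat tin on the sprung hook

ROBOT

A 7-joint arm with a two-finger parallel gripper is mounted at the origin on the work surface. World frame = base frame: x ahead of the robot, y to its left, z up, the work surface at z = 0. Lengths are in m, angles in degrees, forces in N, time in s.
With the tool pointing down it reaches from about 0.425 to 0.875 m from the base axis. Payload 4.7 kg.
Tool frame: the origin (TCP) lies on the centre line of the jaws, within the pads' length; the fingertips stand 25 mm ahead of it and the grasp point (between the pads) lies 6 mm ahead of it; z points along the fingers, y is the direction in which the jaws open and shut (so a half turn about z gives the same grasp; the last joint's range is limited). The gripper opens to 87 mm and grips with 3 to 60 N. Pads are 19 mm wide; open, the fingers measure 117 mm over their backs; the gripper's body (75 mm by 190 mm) begins 51 mm behind the grasp point.
Start: joints at [0.808, 18.392, -4.016, 83.108, 1.295, 78.541, -3.26], TCP at [0.65, -0, 0.217] pointing down, gripper open.
Joint ranges: [-163.93, 163.93], [-17.29, 119.83], [-79.2, 71.16], [3.27, 140.29], [-89.18, 269.18], [5.43, 117.66], [-154.24, 154.24]. Speed limits (degrees/s): [147.25, 147.25, 180, 180, 180, 180, 180].

INTERFACE

Orientations are given as [roll, pitch, yaw] about the fixed x, y, z axes, in that order (R = Rz(yaw) Ry(pitch) Rx(roll)).
In Python, from cell import env gives the robot as it stands.
- The arm moves only by the shell command python3 -m creep 'ROWS' [OPENING] [FORCE]. ROWS is JSON, a list of rows, each an object of numbers: "tx", "ty", "tz": the shift along the tool's x, y, z in m; "rx", "ry", "rz": the turn, a rotation vector about the tool's x, y, z in degrees. In form: [{"tx": .., "ty": .., "tz": .., "rx": .., "ry": .., "rz": ..}, ...]. A call has 1 to 20 rows; each row shifts and turns the commanded pose from where the row before left it, along the tool's axes as they then stand; what a row does not reach is not made up. A row lasts 1/8 s, in which the tool goes at most 62.5 mm and 10.7 degrees, less where a joint would pass 70% of its speed; a pose out of reach is approached as far as the arm can. A call is refused whole if a number of a shift passes 0.0625 or a number of a turn 10.7, either way. A call with a gripper value outside its range is refused whole. OPENING is the finger opening in m, from 0 to 0.087, set as the call begins (- or left out, the last holds). The fingers move at their own pace and stop on an object; FORCE is the grip in N (left out, the last holds). Time passes only in rows, so rows that do not move let the fingers close. It gives the time, the measured TCP pose, the force and the opening at its end, in the units of the state.
- env.get_obs(): the state, without advancing time (a new reading comes with each control period).
- env.read_camera(name): name is "scene" or "side" or "wrist"; returns a dict with "pixels" (384x512x3 uint8, red, green, blue), "intrinsics" (3x3 intrinsics, pixels), "D" ([k1, k2, p1, p2, k3] as OpenCV has them; the pictures are not rectified), "R" (3x3) and "t" (3): a world point X has camera coordinates R X + t. Camera axes: x right, y down, z forward; pixel columns grow to the right and rows downward; lengths in m; the calibration is good to about 2 mm. A picture is of the moment at which its call begins. There is no depth.
- env.sign_off(): hands the job in, once; it reports no verdict.
The state is a dict: "time_s": time; "qpos": joint angles; "joint_velocities": joint speeds; "effort": joint torques, N m; "tool_pos": TCP position; "tool_rot": TCP orientation; "force": force on the tool from outside, world axes, zero at the start; "wrist_torque": the same for the moment, N m; "grip_width": finger opening in m.
Only numpy, scipy, OpenCV 4.12 (cv2) and the standard library are available. Lean on these libraries where they do the work, as an engineer would, in place of code of your own. Each camera call takes 0.05 s, during which the arm holds its last target.

TASK

Weigh the steel treat tin: keeping it upright, hang it by its flat handle bar on the orange sprung hook of the scale, gently easing its weight onto the hook rather than dropping it, and let go. Wait until the tin hangs quite still with nothing touching it, then press the button on the scale's white display unit fully down to store the reading and let it come back up. Leave the tin hanging there, and leave the white bowl, the scoop and the tongs where they are.

Things in the scene. Friction and masses are not known exactly. Their poses are not given: they have to be found in the camera images.
- tin: Closed steel treat tin, 0.35-0.65 kg, upright, loose. Origin: centre of underside, z up. Body 101 mm diameter, 85 mm tall incl. flat lid. Two uprights (10 x 6 mm, at y = +/-45 mm) rise from the lid to a flat handle bar along y: 96 mm long, 10 mm wide (x), z 150-158 mm. Opening under the bar: 65 mm high, 84 mm wide.
- tin_grip (a point): Middle of the wooden grip block on top of the tin's bar: 26 x 26 mm (sides along tin x and y), 50 mm tall, z 158-208 mm on the tin; this point is at 183 mm. Grip it here from above with the fingertips above the bar, so that the bar's underside stays free for the hook.
- tin_bar (a point): Middle of the underside of the tin's handle bar, 150 mm above the tin's underside; axes as the tin's.
- hook_seat (a point): Seat of the scale's orange sprung hook: middle of the flat face where the bar shall rest, 225 mm above the table unloaded; moves with the hook. x is level, from the hook's open end back to the column; y across; z up. Strap 24 mm wide (y), 8 mm thick under the seat; seat flat for 16 mm along x. Nothing stands above it. The bar, parallel to y, comes in over the lip from -x and is lowered onto the seat.
- hook_lip (a point): Top of the slanting lip at the hook's open end, 21 mm above the seat and 24 mm to its -x. On the other side a slope rises to 14 mm, whence the arm (top 12 mm above the seat) runs back to the carriage, 119 mm from the seat, on the scale's column (near face at 127 mm; top 332 mm above the table).
- hook (a joint): Dip of the sprung hook in m: 0 unloaded, grows downwards, stop at 0.060. Spring 160 N/m, starts to give at about 0.2 N; lightly damped, so a suddenly released load bobs at about 2.5 Hz for 1 to 2 s. The tin alone makes it dip by 20 to 40 mm; its underside then hangs 35 to 55 mm above the table.
- hold_top (a point): Centre of the top of the round red push button (32 mm diameter) on the scale's display unit, a white fixed box 90 x 110 x 40 mm with a square green screen next to the button. Pressed straight down from above.
- hold (a joint): Travel of the button in m: 0 up, 0.006 fully down (takes 5 N); it springs back.
- bowl: Small white bowl, bystander, 110 mm diameter, 45 mm high; origin under its centre.
- scoop: Bamboo scoop lying flat, bystander, 182 mm long along its x, 60 mm wide, 30 mm high; origin on its underside near the middle.
- tongs: Plastic tongs with rubber tips lying flat, bystander, 190 mm long along its x, 75 mm wide, 10 mm high; origin on its underside near the middle.
Mind the look-alikes: they are no part of the job. Of the things like the tin, leave any that is red, turquoise or yellow; of the rest the smaller one is meant.

How it is judged (in metres and radians):
On the way, in this order (a step that is already met when the one before it is completed fails the run):
1. the tin hangs from the hook by its handle bar, let go by the robot, and has come to rest (x of tin_bar in the frame of hook_seat between -0.014 and 0.014 m and y of tin_bar in the frame of hook_seat between -0.03 and 0.03 m and z of tin_bar in the frame of hook_seat between -0.006 and 0.01 m and value of joint hook above 0.01 m and angle between tin's own z axis and vertical below 0.2 rad and contact force between each of the fingers, the arm and tin below 0.05 N and linear speed of tin below 0.02 m/s and angular speed of tin below 0.25 rad/s and velocity of joint hook between -0.015 and 0.015 m/s), for 0.5 s.
2. the button is pressed fully down while the tin hangs (value of joint hold above 0.0045 m and x of tin_bar in the frame of hook_seat between -0.014 and 0.014 m and y of tin_bar in the frame of hook_seat between -0.03 and 0.03 m and z of tin_bar in the frame of hook_seat between -0.006 and 0.01 m and value of joint hook above 0.01 m and angle between tin's own z axis and vertical below 0.2 rad and contact force between each of the fingers, the arm and tin below 0.05 N), for 0.02 s.
At the end, for the whole second after the job is handed in: The tin hangs released from the hook: its bar's middle within 14 mm along and 30 mm across the seat and -6 to 10 mm above it, hook dipped over 10 mm, tilt under 0.2 rad, slower than 20 mm/s (hook 15 mm/s) and 0.25 rad/s; button back up (under 2 mm) (all of step 1 and value of joint hold below 0.002 m); the robot touches nothing.
It fails at once if the button is pressed (over 3 mm) while the tin is not hanging released or is still moving (over 30 mm/s) (value of joint hold above 0.003 m and (not (x of tin_bar in the frame of hook_seat between -0.014 and 0.014 m and y of tin_bar in the frame of hook_seat between -0.03 and 0.03 m and z of tin_bar in the frame of hook_seat between -0.006 and 0.01 m and value of joint hook above 0.01 m and angle between tin's own z axis and vertical below 0.2 rad and contact force between each of the fingers, the arm and tin below 0.05 N) or linear speed of tin above 0.03 m/s)).
It fails at once if the load is dropped on the hook (hook dips faster than 0.3 m/s) (velocity of joint hook above 0.3 m/s).
It fails at once if the tin is tipped by more than 0.6 rad (angle between tin's own z axis and vertical above 0.6 rad).
It fails at once if the bowl, the scoop or the tongs are moved by more than 30 mm (distance of any of bowl, scoop, tongs from where it was at the start of the episode above 0.03 m).
It also fails if it takes over 61 s, if anything falls off the work surface, if the arm or the gripper's body presses on something with over 40 N, if the wrist force passes 120 N, or if a joint passes its speed limit or range.

## Working session

There is one attempt and no reset: what is moved stays moved. The work goes in short steps, Python scripts to look and compute and a shell command to move; the robot and the scene stay as the last step left them, time stands still between calls to the robot, and variables do not carry over. Pictures are saved under pics/ and viewed, and the job is handed in when it is done.

```bash
ls; mkdir -p pics
cat > h.py <<'E'
import numpy as np, cv2, json
from cell import env
def snap(n,tag):
    c=env.read_camera(n); p=np.array(c["pixels"]); cv2.imwrite(f"pics/{tag}.png",p[:,:,::-1])
    np.savez(f"pics/{tag}.npz",p=p,K=np.array(c["intrinsics"]),D=np.array(c["D"]),R=np.array(c["R"]),t=np.array(c["t"])); return c
def load(tag): return np.load(f"pics/{tag}.npz")
def ray(c,uv):
    K,D,R,t=[np.array(c[k],float) for k in("K","D","R","t")]
    x=cv2.undistortPoints(np.array([[uv]],float),K,D)[0,0]
    return -R.T@t, R.T@np.array([x[0],x[1],1.])
def onz(c,uv,z):
    o,d=ray(c,uv); return o+d*(z-o[2])/d[2]
def tri(L):
    A=np.zeros((3,3));b=np.zeros(3)
    for c,uv in L:
        o,d=ray(c,uv);d/=np.linalg.norm(d);P=np.eye(3)-np.outer(d,d);A+=P;b+=P@o
    X=np.linalg.solve(A,b)
    return X,[np.linalg.norm((np.eye(3)-np.outer(d/np.linalg.norm(d),d/np.linalg.norm(d)))@(X-o)) for o,d in [ray(c,uv) for c,uv in L]]
def proj(c,X):
    K,D,R,t=[np.array(c[k],float) for k in("K","D","R","t")]
    return cv2.projectPoints(np.array([X],float),cv2.Rodrigues(R)[0],t,K,D)[0].reshape(2)
E
python3 - <<'E'
from h import *
for n in("scene","side","wrist"): snap(n,n+"0")
o=env.get_obs(); print(o)
for n in("scene","side"):
    c=load(n+"0");print(n,(-c['R'].T@c['t']).round(3),c['R'][2].round(2))
E
```

```text
pics
{'time_s': 0.15, 'qpos': array([ 0.80698056, 18.42889566, -4.01615037, 83.15754872,  1.29541508,
       78.54065341, -3.2617863 ]), 'joint_velocities': array([-0.08065241, -0.20629964, -0.0321254 , -0.20665011, -0.04039241,
        0.02102896, -0.03416633]), 'effort': array([ 2.16972071e-04, -4.91794288e+01, -4.04079035e-01, -3.12878716e+01,
       -6.39387709e-02,  4.04033612e-02,  9.90178205e-05]), 'tool_pos': array([ 6.49586227e-01, -3.33243738e-05,  2.16328845e-01]), 'tool_rot': array([-1.79918143e+02,  5.20410030e-03,  9.00012716e+01]), 'force': array([1.05508255, 0.11239856, 0.32600926]), 'wrist_torque': array([ 0.06250134, -0.0147644 ,  0.05128831]), 'grip_width': 0.08703776587837532}
scene [ 1.701 -0.272  0.994] [-0.8   0.22 -0.55]
side [0.264 1.01  1.02 ] [ 0.18 -0.73 -0.66]
```

View pics/scene0.png

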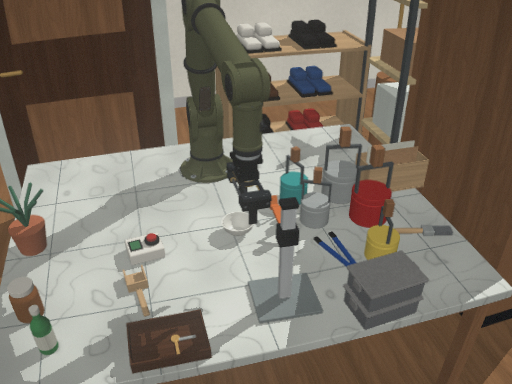

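View pics/side0.png

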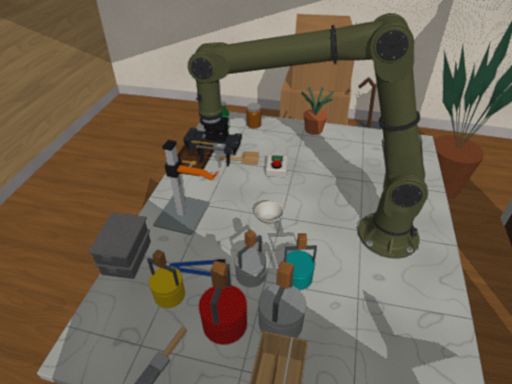

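View pics/wrist0.png

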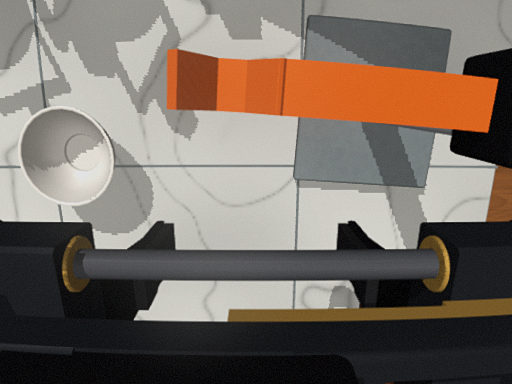

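Candidates for the tin are listed below (scene pixel / side pixel):
- Small steel tin: (315,208) / (250,265)
- Large steel tin: (343,180) / (282,310)
- Red: (370,203) / (223,312)
- Turquoise: (293,190) / (300,270)
- Yellow: (382,245) / (167,287)

Of the two uncoloured ones the smaller is meant, so I choose (315,208) / (250,265). The wrist view shows the hook with its open end towards column 170, row 80. I'll check the choice in close crops.

Run:
```python
from h import *
a=load("scene0")['p'][130:270,230:420,::-1]; b=load("side0")['p'][215:355,190:340,::-1]; h=load("side0")['p'][120:260,140:300,::-1]; g=load("scene0")['p'][190:320,230:340,::-1]
f=lambda i:cv2.resize(i,None,fx=4,fy=4,interpolation=cv2.INTER_CUBIC)
for n,i in zip("abhg",(a,b,h,g)): cv2.imwrite(f"pics/crop_{n}.png",f(i))
```

```text
(no output)
```

View pics/crop_a.png

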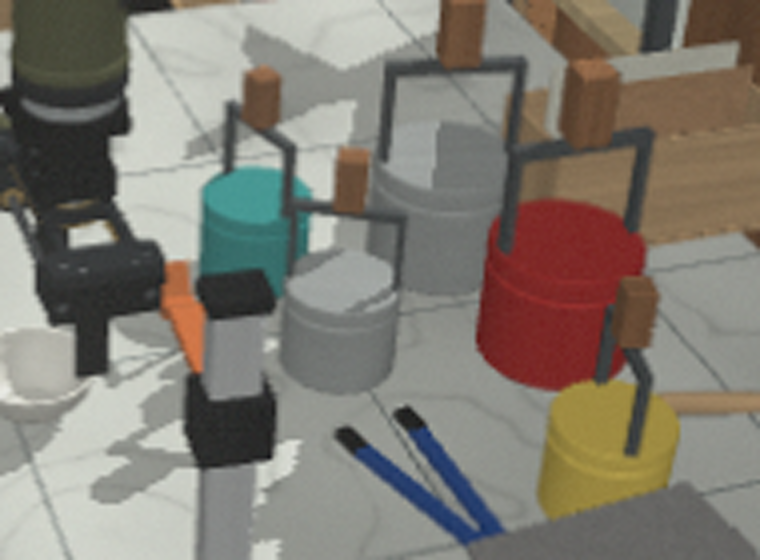

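View pics/crop_b.png

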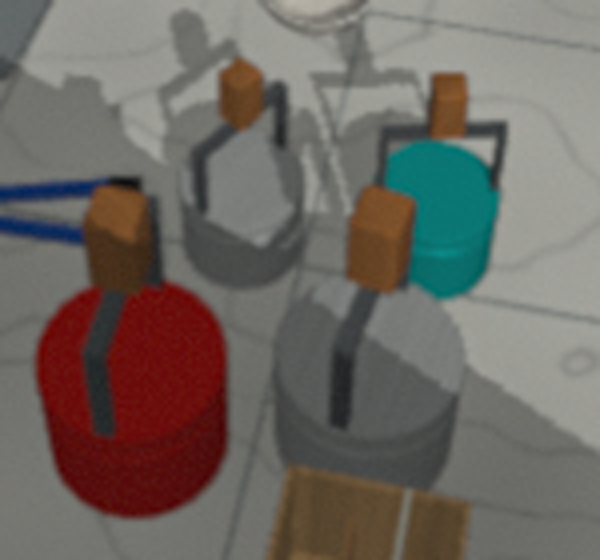

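View pics/crop_h.png

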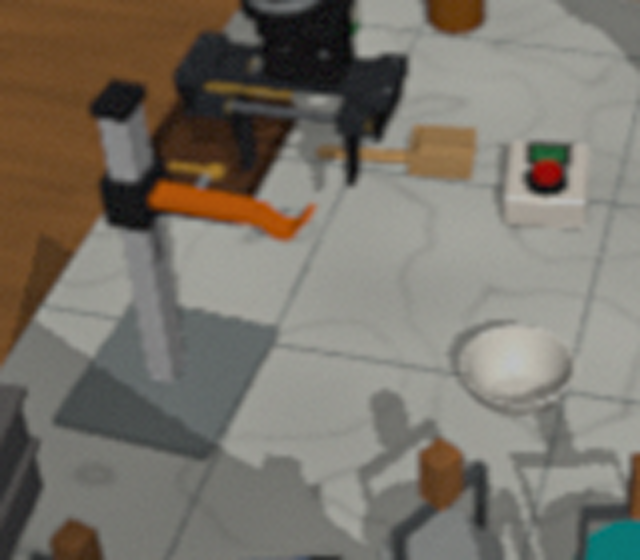

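View pics/crop_g.png

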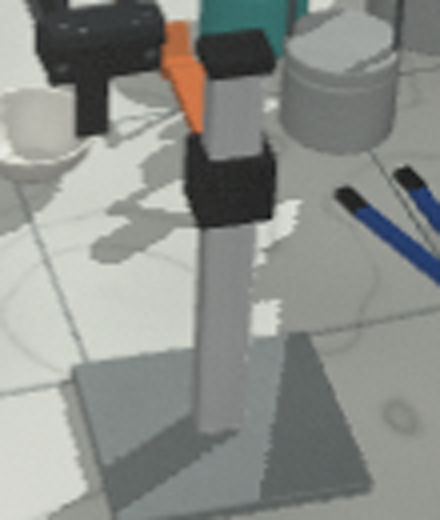

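Run:
```python
from h import *
s,d,w=load("scene0"),load("side0"),load("wrist0")
off=np.array
A=lambda u,v:(u/4+230-.4,v/4+130-.4); B=lambda u,v:(u/4+190-.4,v/4+215-.4)
# block centroids by colour mask
def cen(c,x0,y0,x1,y1,t):
    p=c['p'][y0:y1,x0:x1]; hsv=cv2.cvtColor(p,cv2.COLOR_RGB2HSV)
    m=((hsv[...,0]<18)&(hsv[...,1]>100)&(hsv[...,2]>50)).astype(np.uint8)
    n,l,st,ce=cv2.connectedComponentsWithStats(m); i=1+st[1:,4].argmax(); print(t,st[i]+[x0,y0,0,0,0]); return ce[i]+[x0,y0]
bs=cen(s,308,160,328,188,"s");bd=cen(d,238,225,262,250,"d")
print("block",bs,bd,tri([(s,bs),(d,bd)]))
for n,a,b in(("end near/left",A(290,207),B(203,155)),("L2",A(290,207),B(280,90)),("R",A(404,217),B(203,155))):
    print(n,tri([(s,a),(d,b)]), onz(s,a,.156),onz(d,b,.156))
print("lip wrist", [onz(w,(169,v),.246).round(4) for v in(49,108)])
print("arm end", [onz(w,(u,v),.237).round(4) for u,v in((283,60),(283,115),(497,78),(489,132))])
print("seat edges", [onz(w,(u,v),.225).round(4) for u,v in((218,53),(218,110),(247,57),(247,113))])
# bigger scale button
H=lambda u,v:(u/4+140-.4,v/4+120-.4)
print("lip side",onz(d,H(310,208),.246),"seat low",onz(d,H(290,235),.22), "btn",onz(d,H(546,172),.05), onz(s,(152,239),.05), tri([(d,H(546,172)),(s,(152,239))]))
print("bowl",onz(s,(237,222),.03), onz(d,(268,211),.03))
```

```text
s [314 168   8  15 103]
d [245 230  11  17 148]
block [317.47572816 174.93203883] [249.76351351 238.25675676] (array([0.45051917, 0.28954165, 0.18175063]), [np.float64(0.000698770710753327), np.float64(0.0006987707107532752)])
end near/left (array([0.45496335, 0.27349585, 0.13621504]), [np.float64(0.04150512848264073), np.float64(0.04150512848264059)]) [0.43494316 0.24267359 0.156     ] [0.46961588 0.33212625 0.156     ]
L2 (array([0.42815048, 0.24788135, 0.14918793]), [np.float64(0.0027140838317912725), np.float64(0.0027140838317911546)]) [0.43494316 0.24267359 0.156     ] [0.42819131 0.2567354  0.156     ]
R (array([0.47025079, 0.3297541 , 0.1531081 ]), [np.float64(0.00010340215544951534), np.float64(0.00010340215544957901)]) [0.47436227 0.32764185 0.156     ] [0.46961588 0.33212625 0.156     ]
lip wrist [array([0.6155, 0.0917, 0.246 ]), array([0.6143, 0.0684, 0.246 ])]
arm end [array([0.662 , 0.0883, 0.237 ]), array([0.6624, 0.0651, 0.237 ]), array([0.7595, 0.0832, 0.237 ]), array([0.7592, 0.0589, 0.237 ])]
seat edges [array([0.633, 0.093, 0.225]), array([0.6324, 0.0672, 0.225 ]), array([0.6463, 0.0912, 0.225 ]), array([0.6462, 0.0657, 0.225 ])]
lip side [0.61350165 0.0824074  0.246     ] seat low [0.63064973 0.09031173 0.22      ] btn [ 0.47249816 -0.26932377  0.05      ] [ 0.4731258  -0.26447428  0.05      ] (array([ 0.47277338, -0.26536345,  0.05132811]), [np.float64(0.0015470256616370083), np.float64(0.0015470256616367292)])
bowl [0.42991161 0.02084196 0.03      ] [0.44993432 0.01100352 0.03      ]
```

Run:
```python
from h import *
c=load("scene0")['p'][220:330,110:230,::-1]; cv2.imwrite("pics/crop_btn.png",cv2.resize(c,None,fx=5,fy=5,interpolation=cv2.INTER_CUBIC))
```

```text
(no output)
```

View pics/crop_btn.png

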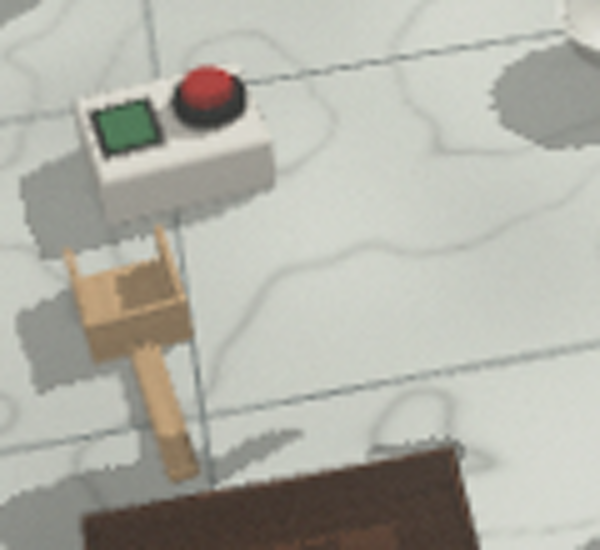

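The crops confirm the choice. The small steel tin's wooden block is centred near scene (317,175) and side (250,238), and its bar runs at about 63° in world. The red button is near scene (152,238). Before reaching, I check how close the neighbouring blocks are to the gripper.

```bash
python3 - <<'E'
from h import *
s,d=load("scene0"),load("side0")
A=lambda u,v:(u/4+230-.4,v/4+130-.4); B=lambda u,v:(u/4+190-.4,v/4+215-.4)
for n,a,b in(("turq top",A(262,70),B(449,78)),("turq bar L",A(230,104),B(388,130)),("turq bar R",A(290,150),B(500,128)),("large top",A(461,0),B(385,195)),("red top",A(594,65),B(121,195))):
    X,e=tri([(s,a),(d,b)]); v=X[:2]-[.4505,.2895]; u=np.array([np.cos(np.radians(63)),np.sin(np.radians(63))])
    print(n,X.round(3),np.round(e,3),"along",(v@u).round(3),"across",(v@[u[1],-u[0]]).round(3))
E
python3 -m creep '[{"tz":-0.03},{"tz":-0.045},{"tz":-0.045},{"tx":0.04,"ty":-0.02},{"tx":0.05,"ty":-0.035},{"tx":0.05,"ty":-0.035},{"tx":0.05,"ty":-0.035},{"tx":0.05,"ty":-0.035},{"tx":0.05,"ty":-0.04},{"rz":-10.5},{"rz":-10.5},{"rz":-10.5},{"rz":-10.5},{"rz":-10.5},{"rz":-10.5},{"tz":0.0},{"tz":0.0}]' 0.087
```

```text
turq top [0.3   0.264 0.211] [0.001 0.001] along -0.091 across -0.123
turq bar L [0.324 0.254 0.17 ] [0.032 0.032] along -0.089 across -0.097
turq bar R [0.277 0.277 0.141] [0.031 0.031] along -0.09 across -0.149
large top [0.325 0.432 0.272] [0.003 0.003] along 0.07 across -0.176
red top [0.482 0.476 0.282] [0.003 0.003] along 0.181 across -0.056$[0]: bad value
```

Run:
```python
from h import *
snap("wrist","wrist1");o=env.get_obs();print(o['tool_pos'],o['tool_rot'],o['qpos'],o['force'])
```

```text
[ 6.49675226e-01 -3.24854954e-05  2.16500882e-01] [-1.79935182e+02  3.44333733e-03  9.00037797e+01] [ 0.80799319 18.42194903 -4.01630036 83.14690662  1.29411091 78.54111362
 -3.25791026] [ 0.09661884  0.1574205  -0.66824683]
```

View pics/wrist1.png

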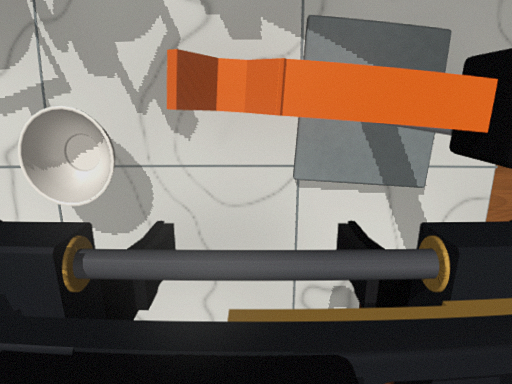

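```bash
python3 - <<'E'
from h import *
w=load("wrist0");print("cam centre",-w['R'].T@w['t'])
E
python3 -m creep '[{"tx":0,"ty":0,"tz":-0.03,"rx":0,"ry":0,"rz":0},{"tx":0,"ty":0,"tz":-0.045,"rx":0,"ry":0,"rz":0},{"tx":0,"ty":0,"tz":-0.045,"rx":0,"ry":0,"rz":0},{"tx":0.04,"ty":-0.02,"tz":0,"rx":0,"ry":0,"rz":0},{"tx":0.05,"ty":-0.035,"tz":0,"rx":0,"ry":0,"rz":0},{"tx":0.05,"ty":-0.035,"tz":0,"rx":0,"ry":0,"rz":0},{"tx":0.05,"ty":-0.035,"tz":0,"rx":0,"ry":0,"rz":0},{"tx":0.05,"ty":-0.035,"tz":0,"rx":0,"ry":0,"rz":0},{"tx":0.05,"ty":-0.04,"tz":0,"rx":0,"ry":0,"rz":0},{"tx":0,"ty":0,"tz":0,"rx":0,"ry":0,"rz":-10.5},{"tx":0,"ty":0,"tz":0,"rx":0,"ry":0,"rz":-10.5},{"tx":0,"ty":0,"tz":0,"rx":0,"ry":0,"rz":-10.5},{"tx":0,"ty":0,"tz":0,"rx":0,"ry":0,"rz":-10.5},{"tx":0,"ty":0,"tz":0,"rx":0,"ry":0,"rz":-10.5},{"tx":0,"ty":0,"tz":0,"rx":0,"ry":0,"rz":-10.5},{"tx":0,"ty":0,"tz":0,"rx":0,"ry":0,"rz":0},{"tx":0,"ty":0,"tz":0,"rx":0,"ry":0,"rz":0}]' 0.087
```

```text
cam centre [0.65036356 0.06930715 0.38480579]
time_s: 2.33
tool_pos: [0.4509, 0.2887, 0.3371]
tool_rot: [-180.0, -0.0, 152.8]
force: [-0.5, -0.1, 0.3]
grip_width: 0.087
```

Run:
```python
from h import *
snap("wrist","wrist2");o=env.get_obs();print(o['tool_pos'],o['tool_rot'],o['qpos'],o['force'])
```

```text
[0.45092824 0.28874762 0.33710974] [-1.79994525e+02  1.60570097e-03  1.52861764e+02] [-17.30400379   3.41963649 -19.0790591   87.33298458   1.12112706
  89.4391063   26.49916404] [-0.1731446  -0.80025482 -0.04334862]
```

View pics/wrist2.png

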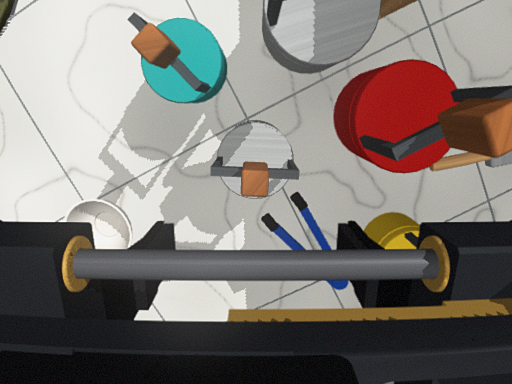

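The wrist view shows the chosen tin centred at (255,155), with its bar from (212,168) to (298,172) and its block at (255,179). I measure its offset and yaw.

Run:
```python
from h import *
w=load("wrist2")
c=w['p'][110:210,200:310,::-1]; cv2.imwrite("pics/crop_w2.png",cv2.resize(c,None,fx=6,fy=6,interpolation=cv2.INTER_CUBIC))
```

```text
(no output)
```

View pics/crop_w2.png

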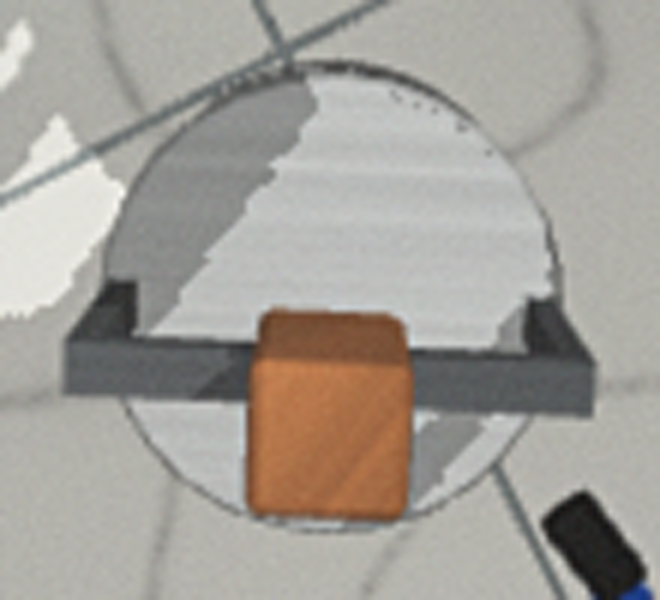

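Run:
```python
from h import *
w=load("wrist2"); f=lambda u,v:(u/6+200-.42,v/6+110-.42)
L=onz(w,f(65,368),.158);R=onz(w,f(593,388),.158);T=onz(w,f(330,440),.208)
print(L,R,(L+R)/2,np.linalg.norm(L-R),np.degrees(np.arctan2(*(R-L)[1::-1])),T)
o=env.get_obs();g=o['tool_pos'];psi=np.radians(o['tool_rot'][2])
for t in((L+R)/2,T):
  d=t-g;print("tx",d[0]*np.cos(psi)+d[1]*np.sin(psi),"ty",d[0]*np.sin(psi)-d[1]*np.cos(psi))
```

```text
[0.42897042 0.24523507 0.158     ] [0.47590684 0.3284725  0.158     ] [0.45243863 0.28685379 0.158     ] 0.09555886602392913 60.58195946189658 [0.45217762 0.28719716 0.208     ]
tx -0.0022079553467871374 ty -0.0009963975672416282
tx -0.0018190575833895697 ty -0.0008098769298690578
```

```bash
python3 -m creep '[{"tx":-0.002,"ty":-0.001,"tz":0,"rx":0,"ry":0,"rz":2.2},{"tx":0,"ty":0,"tz":0.03,"rx":0,"ry":0,"rz":0},{"tx":0,"ty":0,"tz":0.03,"rx":0,"ry":0,"rz":0},{"tx":0,"ty":0,"tz":0.03,"rx":0,"ry":0,"rz":0},{"tx":0,"ty":0,"tz":0.02,"rx":0,"ry":0,"rz":0},{"tx":0,"ty":0,"tz":0.02,"rx":0,"ry":0,"rz":0},{"tx":0,"ty":0,"tz":0.015,"rx":0,"ry":0,"rz":0},{"tx":0,"ty":0,"tz":0,"rx":0,"ry":0,"rz":0},{"tx":0,"ty":0,"tz":0,"rx":0,"ry":0,"rz":0},{"tx":0,"ty":0,"tz":0,"rx":0,"ry":0,"rz":0}]' 0.087
python3 - <<'E'
from h import *
snap("wrist","wrist3");snap("side","side3")
p=load("side3")['p'][180:320,170:340,::-1];cv2.imwrite("pics/crop_s3.png",cv2.resize(p,None,fx=4,fy=4))
E
```

```text
time_s: 3.62
tool_pos: [0.4528, 0.2874, 0.1931]
tool_rot: [179.9, 0.1, 150.8]
force: [0.3, -0.2, -1.3]
grip_width: 0.0868
```

View pics/wrist3.png

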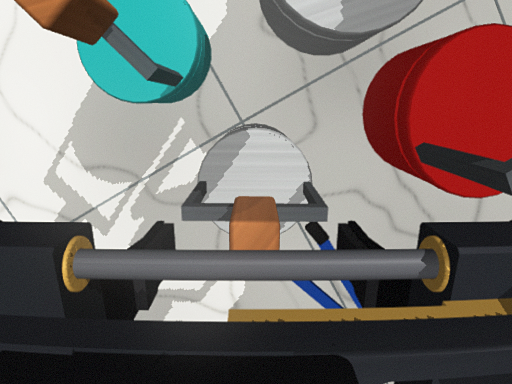

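View pics/crop_s3.png

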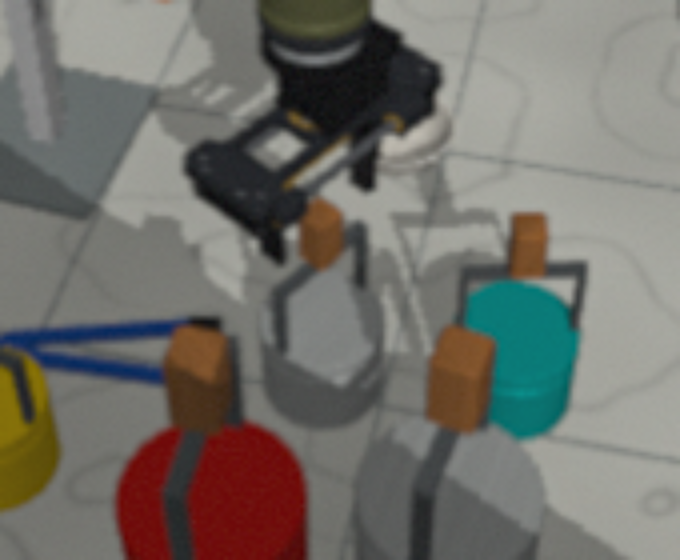

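Run:
```python
from h import *
o=env.get_obs();g=o['tool_pos'];a=np.radians(o['tool_rot'][2]-90);u=np.array([np.cos(a),np.sin(a),0])
d=load("side3")
for n,X in(("mid tip",g-[0,0,.025]),("t+",g-[0,0,.025]+.05*u),("t-",g-[0,0,.025]-.05*u),("block top",np.array([.4523,.287,.208])),("block bot",np.array([.4523,.287,.158]))):
  p=proj(d,X);print(n,p.round(1),((p-[170,180])*4).round())
w=load("wrist3");print("wrist tips",[proj(w,g-[0,0,.025]+s*.05*u).round() for s in(1,-1,0)])
```

```text
mid tip [249.5 240.5] [318. 242.]
t+ [237.9 250. ] [272. 280.]
t- [260.5 231.4] [362. 206.]
block top [249.4 231.4] [318. 206.]
block bot [249.7 242.6] [319. 250.]
wrist tips [array([334., 218.]), array([176., 218.]), array([255., 218.])]
```

Run:
```python
from h import *
snap("scene","scene3")
o=env.get_obs();g=o['tool_pos'];a=np.radians(o['tool_rot'][2]-90);u=np.array([np.cos(a),np.sin(a),0])
ims=[]
for t,x0,y0 in(("side3",215,205),("scene3",280,140)):
  c=load(t);p=cv2.resize(c['p'][y0:y0+70,x0:x0+70,::-1],None,fx=8,fy=8,interpolation=cv2.INTER_CUBIC)
  for s in(1,-1):
    for z in(.025,0): 
      q=(proj(c,g-[0,0,z]+s*.0435*u)-[x0,y0])*8+4; cv2.circle(p,tuple(int(k) for k in q),4,(0,255,0) if z else (0,0,255),-1)
  ims.append(p[:, :400])
cv2.imwrite("pics/chk3.png",np.hstack(ims))
```

```text
(no output)
```

View pics/chk3.png

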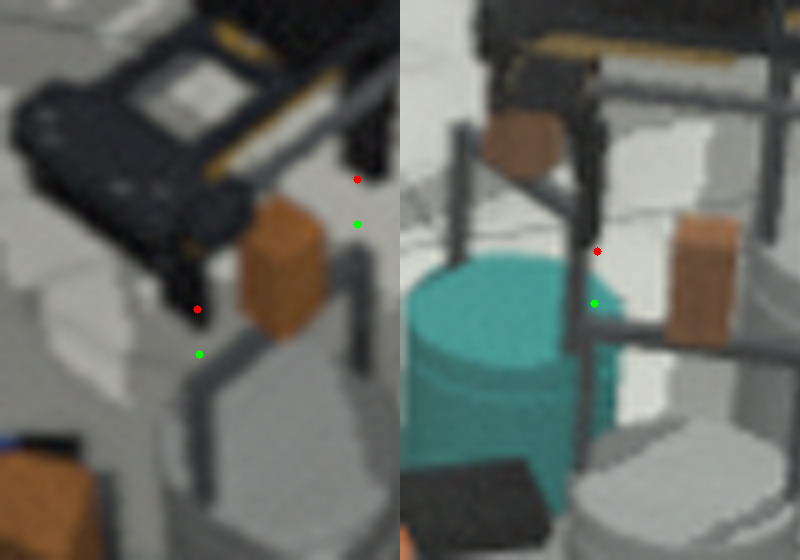

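The open fingertips appear nearer TCP level than 25 mm ahead of it, but they straddle the block and clear the bar. I close on the block and look again.

```bash
python3 -m creep '[{"tx":0,"ty":0,"tz":0,"rx":0,"ry":0,"rz":0},{"tx":0,"ty":0,"tz":0,"rx":0,"ry":0,"rz":0},{"tx":0,"ty":0,"tz":0,"rx":0,"ry":0,"rz":0},{"tx":0,"ty":0,"tz":0,"rx":0,"ry":0,"rz":0},{"tx":0,"ty":0,"tz":0,"rx":0,"ry":0,"rz":0},{"tx":0,"ty":0,"tz":0,"rx":0,"ry":0,"rz":0}]' 0.015 35
python3 - <<'E'
from h import *
snap("scene","scene4");snap("side","side4")
ims=[]
for t,x0,y0 in(("side4",215,205),("scene4",280,140)):
  c=load(t);ims.append(cv2.resize(c['p'][y0:y0+70,x0:x0+70,::-1],None,fx=8,fy=8,interpolation=cv2.INTER_CUBIC)[:, :400])
cv2.imwrite("pics/chk4.png",np.hstack(ims))
E
```

```text
time_s: 4.53
tool_pos: [0.4523, 0.287, 0.1921]
tool_rot: [-180.0, 0.0, 150.8]
force: [-0.7, -0.3, -0.2]
grip_width: 0.0348
```

View pics/chk4.png

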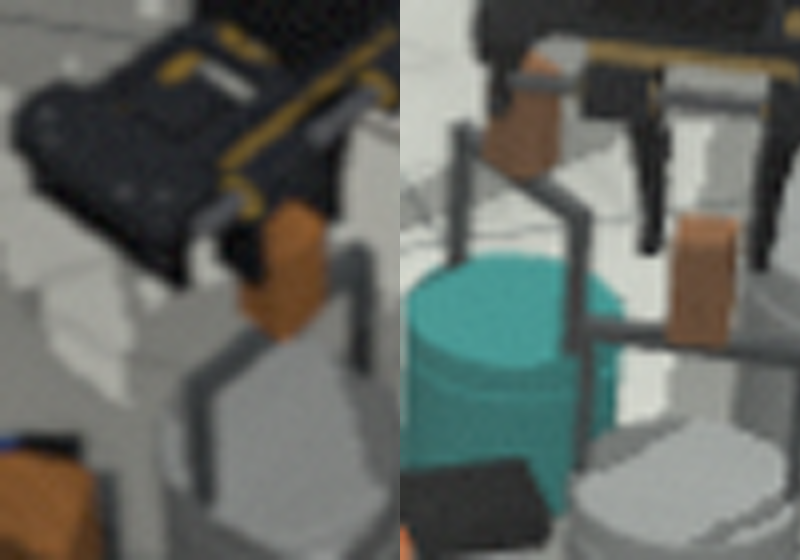

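```bash
python3 -m creep '[{"tx":0,"ty":0,"tz":0,"rx":0,"ry":0,"rz":0},{"tx":0,"ty":0,"tz":0,"rx":0,"ry":0,"rz":0},{"tx":0,"ty":0,"tz":0,"rx":0,"ry":0,"rz":0},{"tx":0,"ty":0,"tz":0,"rx":0,"ry":0,"rz":0}]' 0.015 35
python3 - <<'E'
from h import *
snap("scene","scene5");snap("side","side5");snap("wrist","wrist5")
ims=[]
for t,x0,y0 in(("side5",215,205),("scene5",280,140)):
  c=load(t);ims.append(cv2.resize(c['p'][y0:y0+70,x0:x0+70,::-1],None,fx=8,fy=8,interpolation=cv2.INTER_CUBIC)[:, :400])
cv2.imwrite("pics/chk5.png",np.hstack(ims))
E
```

```text
time_s: 5.12
tool_pos: [0.4523, 0.2868, 0.1922]
tool_rot: [-180.0, 0.0, 150.8]
force: [-0.0, -1.4, -0.0]
grip_width: 0.0259
```

View pics/chk5.png

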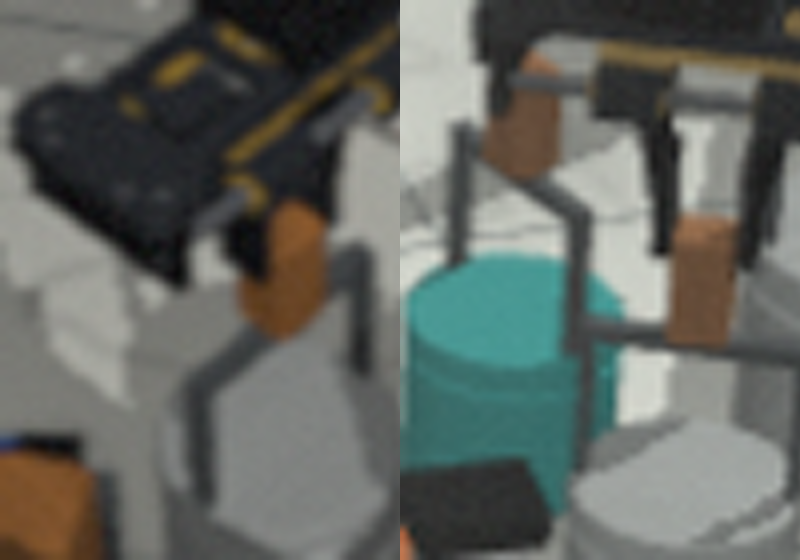

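View pics/wrist5.png

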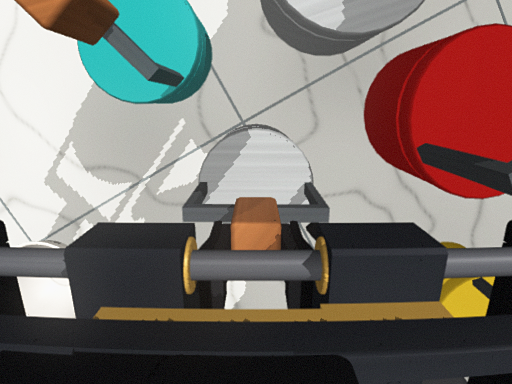

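Closed at 25.9 mm on the block. The visible tips cover only the top of it, so I try a small lift and check that it holds.

```bash
python3 -m creep '[{"tx":0,"ty":0,"tz":-0.005,"rx":0,"ry":0,"rz":0},{"tx":0,"ty":0,"tz":-0.01,"rx":0,"ry":0,"rz":0},{"tx":0,"ty":0,"tz":-0.01,"rx":0,"ry":0,"rz":0},{"tx":0,"ty":0,"tz":0,"rx":0,"ry":0,"rz":0},{"tx":0,"ty":0,"tz":0,"rx":0,"ry":0,"rz":0}]' 0.015 45
python3 - <<'E'
from h import *
snap("scene","scene6");snap("side","side6");snap("wrist","wrist6")
ims=[]
for t,x0,y0 in(("side6",215,205),("scene6",280,140)):
  c=load(t);ims.append(cv2.resize(c['p'][y0:y0+70,x0:x0+70,::-1],None,fx=8,fy=8,interpolation=cv2.INTER_CUBIC)[:, :400])
cv2.imwrite("pics/chk6.png",np.hstack(ims))
print(env.get_obs()['force'],env.get_obs()['wrist_torque'])
E
```

```text
time_s: 5.9
tool_pos: [0.4522, 0.2869, 0.2171]
tool_rot: [-180.0, -0.0, 150.8]
force: [0.9, -0.0, -6.2]
grip_width: 0.0251
[ 0.50610527 -0.56192766 -5.7589844 ] [ 0.06076318 -0.04172249  0.02199538]
```

View pics/chk6.png

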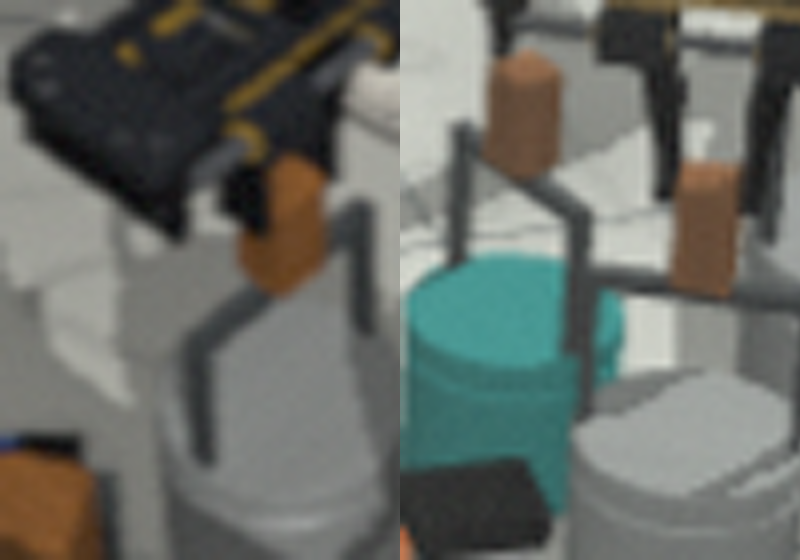

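View pics/wrist6.png

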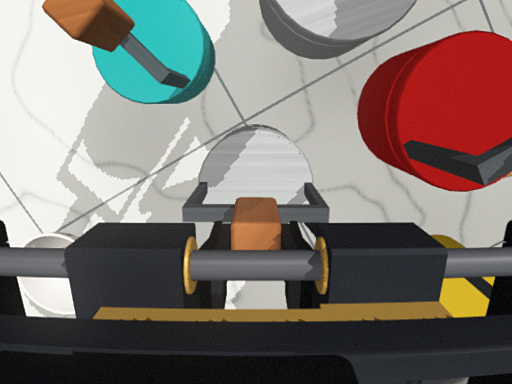

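The tin is held and rises level, with the block and bar unchanged in the wrist view. I raise it to carrying height (bar underside at about 0.264), move in front of the lip and turn the bar across the hook.

```bash
python3 -m creep '[{"tx":0,"ty":0,"tz":-0.015,"rx":0,"ry":0,"rz":0},{"tx":0,"ty":0,"tz":-0.025,"rx":0,"ry":0,"rz":0},{"tx":0,"ty":0,"tz":-0.025,"rx":0,"ry":0,"rz":0},{"tx":0,"ty":0,"tz":-0.015,"rx":0,"ry":0,"rz":0},{"tx":0,"ty":0,"tz":-0.009,"rx":0,"ry":0,"rz":0},{"tx":-0.01,"ty":-0.008,"tz":0,"rx":0,"ry":0,"rz":0},{"tx":-0.02,"ty":-0.014,"tz":0,"rx":0,"ry":0,"rz":0},{"tx":-0.03,"ty":-0.022,"tz":0,"rx":0,"ry":0,"rz":0},{"tx":-0.03,"ty":-0.022,"tz":0,"rx":0,"ry":0,"rz":0},{"tx":-0.03,"ty":-0.022,"tz":0,"rx":0,"ry":0,"rz":0},{"tx":-0.03,"ty":-0.022,"tz":0,"rx":0,"ry":0,"rz":0},{"tx":-0.02,"ty":-0.014,"tz":0,"rx":0,"ry":0,"rz":0},{"tx":-0.01,"ty":-0.007,"tz":0,"rx":0,"ry":0,"rz":0},{"tx":0,"ty":0,"tz":0,"rx":0,"ry":0,"rz":-5.5},{"tx":0,"ty":0,"tz":0,"rx":0,"ry":0,"rz":-7.5},{"tx":0,"ty":0,"tz":0,"rx":0,"ry":0,"rz":-7.5},{"tx":0,"ty":0,"tz":0,"rx":0,"ry":0,"rz":-5},{"tx":0,"ty":0,"tz":0,"rx":0,"ry":0,"rz":0},{"tx":0,"ty":0,"tz":0,"rx":0,"ry":0,"rz":0}]'
python3 - <<'E'
from h import *
snap("side","side7");snap("scene","scene7");snap("wrist","wrist7")
p=load("side7")['p'][90:250,120:300,::-1];cv2.imwrite("pics/crop_s7.png",cv2.resize(p,None,fx=4,fy=4,interpolation=cv2.INTER_CUBIC))
E
```

```text
time_s: 8.43
tool_pos: [0.5453, 0.085, 0.3058]
tool_rot: [-180.0, -0.0, 176.2]
force: [0.6, 0.1, -5.6]
grip_width: 0.025
```

View pics/crop_s7.png

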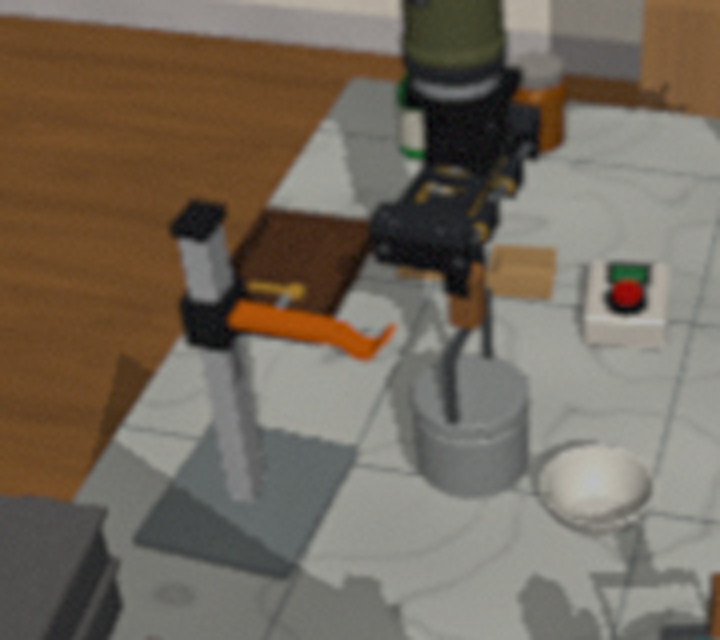

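View pics/scene7.png

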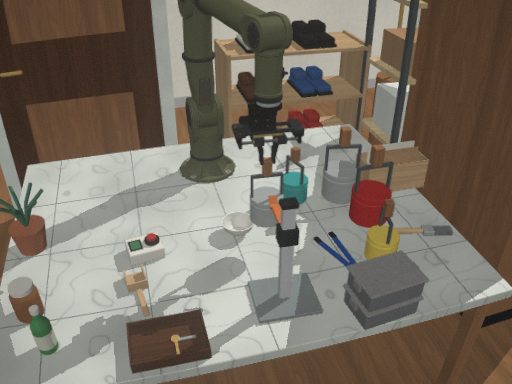

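View pics/wrist7.png

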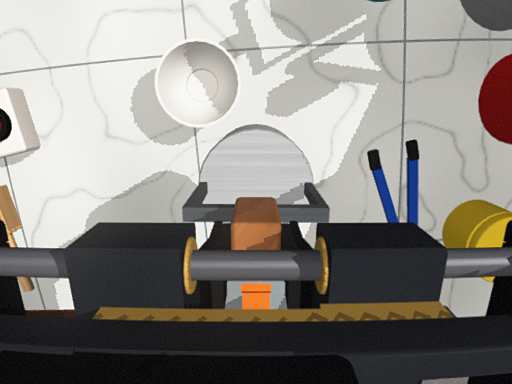

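The tin is upright in front of the hook (side crop: tin at (470,420), lip at (390,330)). The wrist view shows the orange lip between the jaws at (256,296). Next I cross-check the lateral alignment.

Run:
```python
from h import *
w=load("wrist7");p=w['p'];hsv=cv2.cvtColor(p,cv2.COLOR_RGB2HSV)
m=(hsv[...,0]<14)&(hsv[...,1]>200)&(hsv[...,2]>150); m[:282]=0;m[310:]=0
ys,xs=np.nonzero(m);print(xs.min(),xs.max(),ys.min(),ys.max())
for v in(287,291): 
  r=xs[ys==v]; print(v,r.min(),r.max(),[onz(w,(u,v),.246).round(4) for u in(r.min()-.5,r.max()+.5)])
d=load("side0");hsv=cv2.cvtColor(d['p'],cv2.COLOR_RGB2HSV)
o=env.get_obs();print(o['tool_pos'],o['tool_rot'])
# bar check
L=onz(w,(185,212),.158+.3058-.192);R=onz(w,(328,212),.272);print(L,R)
# side view of hook, pos of carriage etc
```

```text
242 269 284 308
287 242 269 [array([0.6142, 0.069 , 0.246 ]), array([0.6157, 0.091 , 0.246 ])]
291 242 269 [array([0.6179, 0.0687, 0.246 ]), array([0.6193, 0.0909, 0.246 ])]
[0.54542517 0.08490726 0.30607261] [-1.79999762e+02 -8.21927251e-03  1.76273354e+02]
[0.54099066 0.03852905 0.2718    ] [0.54708991 0.13201316 0.272     ]
```

Both estimates agree on the lip at (0.615, 0.080) and the seat at about (0.639, 0.0785). I move in 94 mm.

```bash
python3 -m creep '[{"tx":-0.01,"ty":0,"tz":0,"rx":0,"ry":0,"rz":0},{"tx":-0.015,"ty":0,"tz":0,"rx":0,"ry":0,"rz":0},{"tx":-0.02,"ty":0,"tz":0,"rx":0,"ry":0,"rz":0},{"tx":-0.02,"ty":0,"tz":0,"rx":0,"ry":0,"rz":0},{"tx":-0.015,"ty":0,"tz":0,"rx":0,"ry":0,"rz":0},{"tx":-0.009,"ty":0,"tz":0,"rx":0,"ry":0,"rz":0},{"tx":-0.005,"ty":0,"tz":0,"rx":0,"ry":0,"rz":0},{"tx":0,"ty":0,"tz":0,"rx":0,"ry":0,"rz":0},{"tx":0,"ty":0,"tz":0.01,"rx":0,"ry":0,"rz":0},{"tx":0,"ty":0,"tz":0.012,"rx":0,"ry":0,"rz":0},{"tx":0,"ty":0,"tz":0.01,"rx":0,"ry":0,"rz":0},{"tx":0,"ty":0,"tz":0,"rx":0,"ry":0,"rz":0},{"tx":0,"ty":0,"tz":0,"rx":0,"ry":0,"rz":0}]'
python3 - <<'E'
from h import *
snap("side","side8");snap("scene","scene8");snap("wrist","wrist8");print(env.get_obs()['force'])
p=load("side8")['p'][120:220,150:260,::-1];cv2.imwrite("pics/crop_s8.png",cv2.resize(p,None,fx=6,fy=6,interpolation=cv2.INTER_CUBIC))
E
```

```text
time_s: 10.2
tool_pos: [0.6395, 0.0788, 0.2744]
tool_rot: [180.0, 0.0, 176.3]
force: [0.0, 0.4, -6.1]
grip_width: 0.0256
[-1.01225773  0.05557632 -5.47929406]
```

View pics/crop_s8.png

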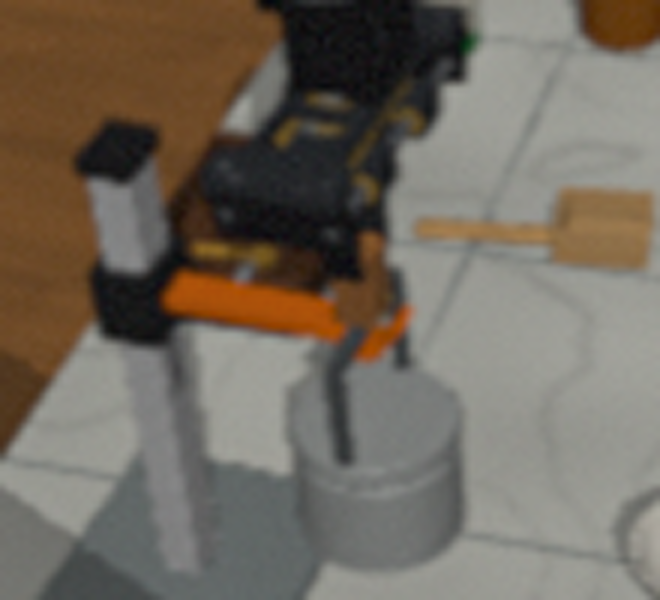

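View pics/wrist8.png

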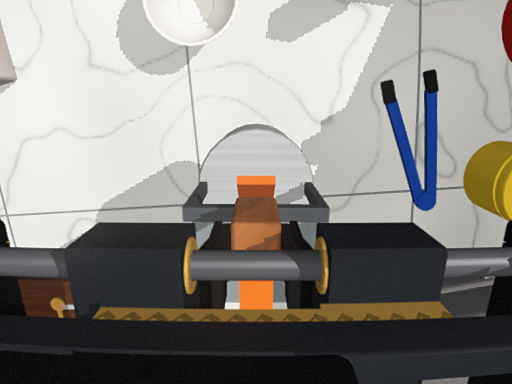

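The bar is over the strap between lip and slope: in the wrist view the lip is at (256,185), with the bar just behind it. I lower gently.

```bash
python3 -m creep '[{"tx":0,"ty":0,"tz":0.004,"rx":0,"ry":0,"rz":0},{"tx":0,"ty":0,"tz":0.004,"rx":0,"ry":0,"rz":0},{"tx":0,"ty":0,"tz":0.004,"rx":0,"ry":0,"rz":0},{"tx":0,"ty":0,"tz":0.005,"rx":0,"ry":0,"rz":0},{"tx":0,"ty":0,"tz":0.005,"rx":0,"ry":0,"rz":0},{"tx":0,"ty":0,"tz":0.005,"rx":0,"ry":0,"rz":0},{"tx":0,"ty":0,"tz":0.004,"rx":0,"ry":0,"rz":0},{"tx":0,"ty":0,"tz":0,"rx":0,"ry":0,"rz":0},{"tx":0,"ty":0,"tz":0,"rx":0,"ry":0,"rz":0}]'
python3 - <<'E'
from h import *
fs=[]
for i in range(3):
  snap("side","side9");fs.append(env.get_obs()['force'])
print(np.round(fs,2));snap("wrist","wrist9")
p=load("side9")['p'][120:220,150:260,::-1];cv2.imwrite("pics/crop_s9.png",cv2.resize(p,None,fx=6,fy=6,interpolation=cv2.INTER_CUBIC))
E
```

```text
time_s: 11.48
tool_pos: [0.6395, 0.0788, 0.2436]
tool_rot: [180.0, 0.0, 176.3]
force: [0.5, 1.0, -2.1]
grip_width: 0.0256
[[-0.14  0.07 -2.32]
 [ 0.65  0.11 -2.33]
 [ 1.44  0.25 -3.27]]
```

View pics/crop_s9.png

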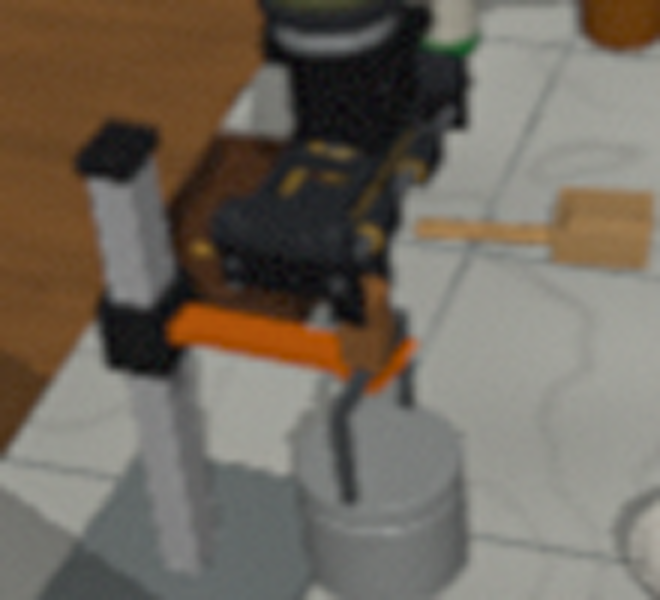

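View pics/wrist9.png

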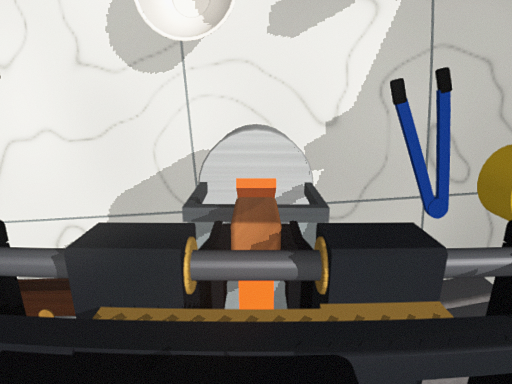

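The hook is taking load (dip about 23 mm) and about 2.4 N is still on the gripper. I lower a further 13 mm.

```bash
python3 -m creep '[{"tx":0,"ty":0,"tz":0.004,"rx":0,"ry":0,"rz":0},{"tx":0,"ty":0,"tz":0.004,"rx":0,"ry":0,"rz":0},{"tx":0,"ty":0,"tz":0.003,"rx":0,"ry":0,"rz":0},{"tx":0,"ty":0,"tz":0.002,"rx":0,"ry":0,"rz":0},{"tx":0,"ty":0,"tz":0,"rx":0,"ry":0,"rz":0},{"tx":0,"ty":0,"tz":0,"rx":0,"ry":0,"rz":0},{"tx":0,"ty":0,"tz":0,"rx":0,"ry":0,"rz":0}]'
python3 - <<'E'
from h import *
fs=[]
for i in range(10):
  env.read_camera("side");fs.append(env.get_obs()['force'])
print(np.round(np.mean(fs,0),2),np.round(np.std(fs,0),2),env.get_obs()['tool_pos'])
E
```

```text
time_s: 12.55
tool_pos: [0.6395, 0.0787, 0.2304]
tool_rot: [180.0, 0.0, 176.3]
force: [2.0, -0.4, 0.6]
grip_width: 0.025
[ 0.95 -0.22  0.13] [0.64 0.59 0.7 ] [0.63939188 0.07872764 0.23020915]
```

The force is about zero, so the hook carries the tin. I let go and wait before backing off upwards.

```bash
python3 -m creep '[{"tx":0,"ty":0,"tz":0,"rx":0,"ry":0,"rz":0},{"tx":0,"ty":0,"tz":0,"rx":0,"ry":0,"rz":0},{"tx":0,"ty":0,"tz":0,"rx":0,"ry":0,"rz":0},{"tx":0,"ty":0,"tz":0,"rx":0,"ry":0,"rz":0},{"tx":0,"ty":0,"tz":0,"rx":0,"ry":0,"rz":0},{"tx":0,"ty":0,"tz":0,"rx":0,"ry":0,"rz":0}]' 0.065
python3 - <<'E'
from h import *
snap("side","side10");snap("wrist","wrist10");print(env.get_obs()['force'])
p=load("side10")['p'][120:220,150:260,::-1];cv2.imwrite("pics/crop_s10.png",cv2.resize(p,None,fx=6,fy=6,interpolation=cv2.INTER_CUBIC))
E
```

```text
time_s: 13.8
tool_pos: [0.6393, 0.0787, 0.2302]
tool_rot: [-180.0, 0.0, 176.3]
force: [0.3, -0.1, -0.7]
grip_width: 0.0646
[-0.49083484  0.19104965  0.7555419 ]
```

View pics/crop_s10.png

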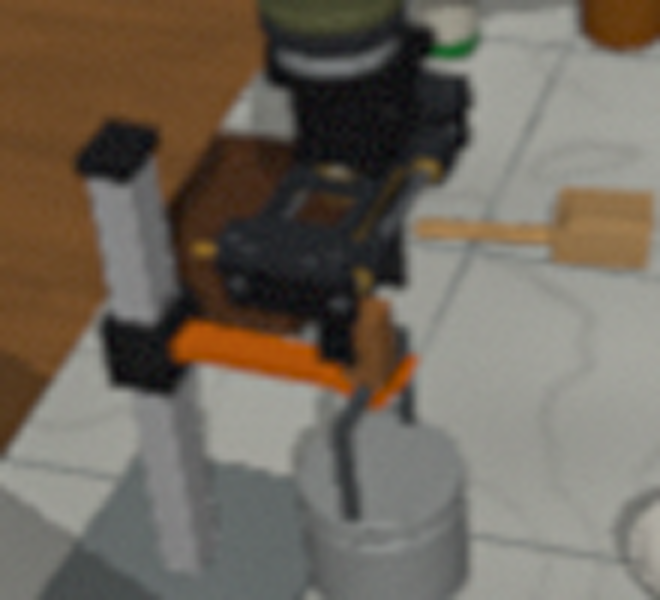

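View pics/wrist10.png

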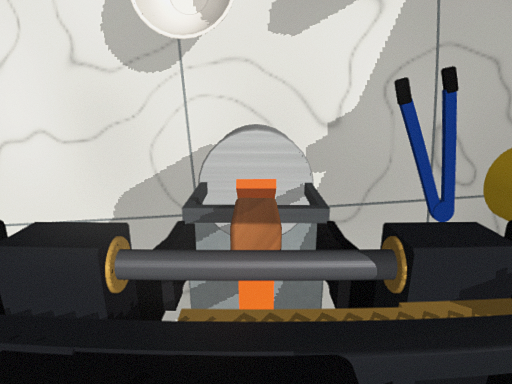

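Released, with the block free between the jaws and the bar still behind the lip. I move straight up, then over to the button with the fingers closing.

```bash
python3 -c "
from h import *
print(env.get_obs()['qpos'].round(1))"
python3 -m creep '[{"tx":0,"ty":0,"tz":-0.01,"rx":0,"ry":0,"rz":0},{"tx":0,"ty":0,"tz":-0.02,"rx":0,"ry":0,"rz":0},{"tx":0,"ty":0,"tz":-0.03,"rx":0,"ry":0,"rz":0},{"tx":0,"ty":0,"tz":-0.03,"rx":0,"ry":0,"rz":0},{"tx":0,"ty":0,"tz":-0.02,"rx":0,"ry":0,"rz":0},{"tx":0.01,"ty":-0.035,"tz":0,"rx":0,"ry":0,"rz":0},{"tx":0.02,"ty":-0.045,"tz":0,"rx":0,"ry":0,"rz":0},{"tx":0.02,"ty":-0.05,"tz":0,"rx":0,"ry":0,"rz":0},{"tx":0.023,"ty":-0.05,"tz":0,"rx":0,"ry":0,"rz":0},{"tx":0.02,"ty":-0.05,"tz":0,"rx":0,"ry":0,"rz":0},{"tx":0.02,"ty":-0.05,"tz":0,"rx":0,"ry":0,"rz":0},{"tx":0.02,"ty":-0.045,"tz":0,"rx":0,"ry":0,"rz":0},{"tx":0.01,"ty":-0.03,"tz":0,"rx":0,"ry":0,"rz":0},{"tx":0,"ty":0,"tz":0,"rx":0,"ry":0,"rz":0},{"tx":0,"ty":0,"tz":0,"rx":0,"ry":0,"rz":0}]'
python3 - <<'E'
from h import *
snap("wrist","wrist11");snap("side","side11");snap("scene","scene11");o=env.get_obs();print(o['qpos'].round(1),o['tool_pos'])
p=load("side11")['p'][120:240,140:260,::-1];cv2.imwrite("pics/crop_s11.png",cv2.resize(p,None,fx=5,fy=5,interpolation=cv2.INTER_CUBIC))
E
```

```text
[-3.1 17.6 -7.9 82.8  2.4 79.8 75.2]
time_s: 15.78
tool_pos: [0.4744, -0.265, 0.3407]
tool_rot: [180.0, 0.1, 176.4]
force: [0.0, 0.3, -0.0]
grip_width: 0.0647
[ 19.9   3.4   6.8  86.8  -0.4  89.8 113.2] [ 0.47461411 -0.26464477  0.34030123]
```

View pics/wrist11.png

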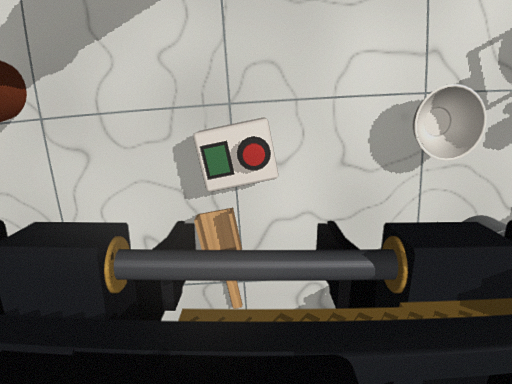

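View pics/crop_s11.png

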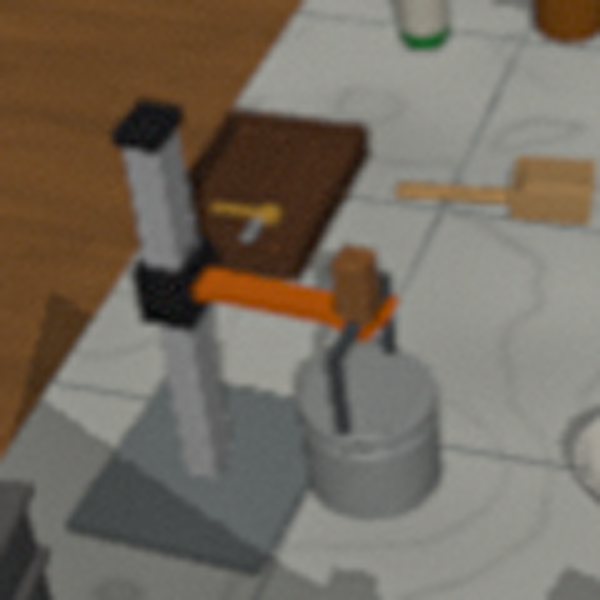

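The tin hangs freely from the hook (side crop: bar at (345,330) in the hook, grip block at (355,280)). The wrist view shows the red button at (254,155). I centre over it and check that the tin is still.

Run:
```python
from h import *
w=load("wrist11");hsv=cv2.cvtColor(w['p'],cv2.COLOR_RGB2HSV)
def red(c,x0,y0,x1,y1):
    hsv=cv2.cvtColor(c['p'],cv2.COLOR_RGB2HSV);m=((hsv[...,0]<8)|(hsv[...,0]>172))&(hsv[...,1]>150)&(hsv[...,2]>80)
    q=np.zeros_like(m);q[y0:y1,x0:x1]=m[y0:y1,x0:x1];ys,xs=np.nonzero(q);return np.array([xs.mean(),ys.mean()]),len(xs)
b=red(w,225,125,285,185);s=red(load("scene0"),140,225,165,250)
d=red(load("side0"),265,150,290,175);print(b,s,d)
print(tri([(w,b[0]),(load("scene0"),s[0]),(load("side0"),d[0])]))
o=env.get_obs();g=o['tool_pos'];psi=np.radians(o['tool_rot'][2])
for z in(.046,.051):
  X=onz(w,b[0],z);e=X-g;print(X,"tx",e[0]*np.cos(psi)+e[1]*np.sin(psi),"ty",e[0]*np.sin(psi)-e[1]*np.cos(psi))
a=load("side11")['p'].astype(float)
snap("side","side12");c=load("side12")['p'].astype(float)
print("diff tin", np.abs(a-c)[160:230,185:235].mean(), "bg",np.abs(a-c)[240:300,100:150].mean())
```

```text
(array([253.42964824, 154.1080402 ]), 398) (array([151., 236.]), 37) (array([276.22857143, 162.77142857]), 35)
(array([ 0.47061387, -0.26581363,  0.05634342]), [np.float64(0.0024956496602034834), np.float64(0.0032359537805249474), np.float64(0.0036052315195001456)])
[ 0.47377455 -0.26787093  0.046     ] tx 0.0006392425127176302 ty -0.0032717410614700876
[ 0.47303193 -0.26780119  0.051     ] tx 0.0013847448272492546 ty -0.0032478821198121096
diff tin 1.293047619047619 bg 1.461111111111111
```

```bash
python3 -m creep '[{"tx":0.001,"ty":-0.003,"tz":0.02,"rx":0,"ry":0,"rz":0},{"tx":0,"ty":0,"tz":0.03,"rx":0,"ry":0,"rz":0},{"tx":0,"ty":0,"tz":0.04,"rx":0,"ry":0,"rz":0},{"tx":0,"ty":0,"tz":0.04,"rx":0,"ry":0,"rz":0},{"tx":0,"ty":0,"tz":0.04,"rx":0,"ry":0,"rz":0},{"tx":0,"ty":0,"tz":0.03,"rx":0,"ry":0,"rz":0},{"tx":0,"ty":0,"tz":0.02,"rx":0,"ry":0,"rz":0},{"tx":0,"ty":0,"tz":0.02,"rx":0,"ry":0,"rz":0},{"tx":0,"ty":0,"tz":0.01,"rx":0,"ry":0,"rz":0},{"tx":0,"ty":0,"tz":0,"rx":0,"ry":0,"rz":0},{"tx":0,"ty":0,"tz":0,"rx":0,"ry":0,"rz":0},{"tx":0,"ty":0,"tz":0,"rx":0,"ry":0,"rz":0}]' 0 20
python3 - <<'E'
from h import *
snap("side","side13");snap("scene","scene13");print(env.get_obs()['force'],env.get_obs()['grip_width'])
p=load("side13")['p'][120:200,230:310,::-1];q=load("scene13")['p'][190:270,110:190,::-1]
cv2.imwrite("pics/chk13.png",cv2.resize(np.hstack([p,q]),None,fx=5,fy=5,interpolation=cv2.INTER_CUBIC))
E
```

```text
time_s: 17.48
tool_pos: [0.4732, -0.2695, 0.0911]
tool_rot: [-180.0, 0.1, 176.3]
force: [-0.5, 0.4, 0.4]
grip_width: 0.0005
[ 0.19429413 -0.01329525  0.37521361] 0.0006857903175262635
```

View pics/chk13.png

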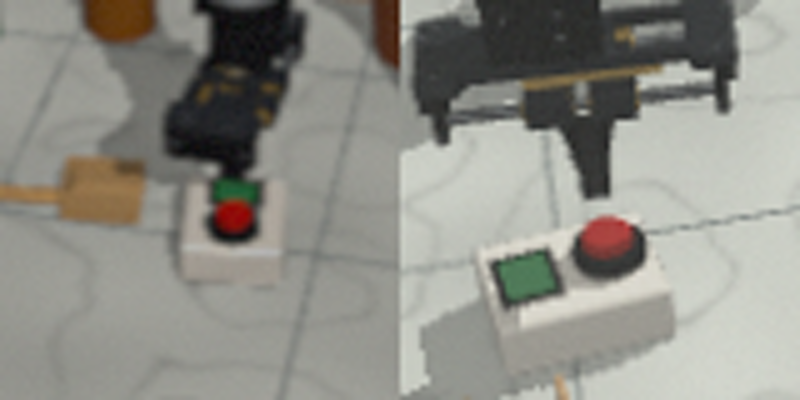

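```bash
python3 -m creep '[{"tx":0,"ty":0.001,"tz":0.004,"rx":0,"ry":0,"rz":0},{"tx":0,"ty":0,"tz":0.004,"rx":0,"ry":0,"rz":0},{"tx":0,"ty":0,"tz":0.004,"rx":0,"ry":0,"rz":0},{"tx":0,"ty":0,"tz":0,"rx":0,"ry":0,"rz":0}]'
python3 -m creep '[{"tx":0,"ty":0,"tz":0.003,"rx":0,"ry":0,"rz":0},{"tx":0,"ty":0,"tz":0.003,"rx":0,"ry":0,"rz":0},{"tx":0,"ty":0,"tz":0,"rx":0,"ry":0,"rz":0},{"tx":0,"ty":0,"tz":0,"rx":0,"ry":0,"rz":0}]'
python3 - <<'E'
from h import *
fs=[]
for i in range(4): env.read_camera("side");fs.append(env.get_obs()['force'])
print(np.mean(fs,0).round(2))
snap("side","side14");snap("scene","scene14")
p=load("side14")['p'][120:200,230:310,::-1];q=load("scene14")['p'][190:270,110:190,::-1]
cv2.imwrite("pics/chk14.png",cv2.resize(np.hstack([p,q]),None,fx=5,fy=5,interpolation=cv2.INTER_CUBIC))
E
```

```text
time_s: 18.08
tool_pos: [0.4722, -0.2681, 0.0776]
tool_rot: [180.0, -0.1, 176.3]
force: [-0.6, 0.0, 0.2]
grip_width: 0.0006
time_s: 18.58
tool_pos: [0.4726, -0.2683, 0.0722]
tool_rot: [-180.0, 0.0, 176.3]
force: [0.1, -0.3, 0.1]
grip_width: 0.0003
[ 0.28 -0.46  0.24]
```

View pics/chk14.png

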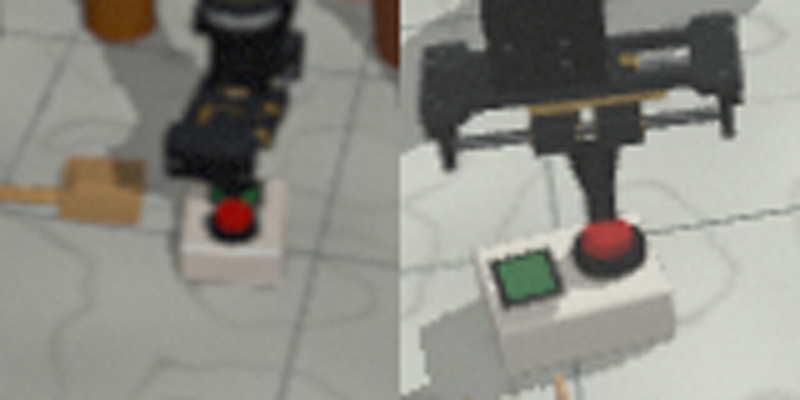

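No contact yet; both views show the tip still above the button, lined up with it. I continue slowly, watching the force.

```bash
python3 -m creep '[{"tx":0,"ty":0,"tz":0.003,"rx":0,"ry":0,"rz":0},{"tx":0,"ty":0,"tz":0.003,"rx":0,"ry":0,"rz":0},{"tx":0,"ty":0,"tz":0,"rx":0,"ry":0,"rz":0},{"tx":0,"ty":0,"tz":0,"rx":0,"ry":0,"rz":0}]'
python3 -m creep '[{"tx":0,"ty":0,"tz":0.002,"rx":0,"ry":0,"rz":0},{"tx":0,"ty":0,"tz":0.002,"rx":0,"ry":0,"rz":0},{"tx":0,"ty":0,"tz":0,"rx":0,"ry":0,"rz":0},{"tx":0,"ty":0,"tz":0,"rx":0,"ry":0,"rz":0}]'
python3 - <<'E'
from h import *
fs=[]
for i in range(4): env.read_camera("side");fs.append(env.get_obs()['force'])
print(np.mean(fs,0).round(2))
snap("side","side15");snap("scene","scene15")
p=load("side15")['p'][120:200,230:310,::-1];q=load("scene15")['p'][190:270,110:190,::-1]
cv2.imwrite("pics/chk15.png",cv2.resize(np.hstack([p,q]),None,fx=5,fy=5,interpolation=cv2.INTER_CUBIC))
E
```

```text
time_s: 19.38
tool_pos: [0.4726, -0.2682, 0.0661]
tool_rot: [-180.0, 0.0, 176.3]
force: [0.6, 0.8, 0.9]
grip_width: 0.0001
time_s: 19.88
tool_pos: [0.4726, -0.2682, 0.0622]
tool_rot: [-180.0, 0.0, 176.3]
force: [-0.8, -0.8, -0.0]
grip_width: 0.0007
[-0.06  0.25 -0.14]
```

View pics/chk15.png

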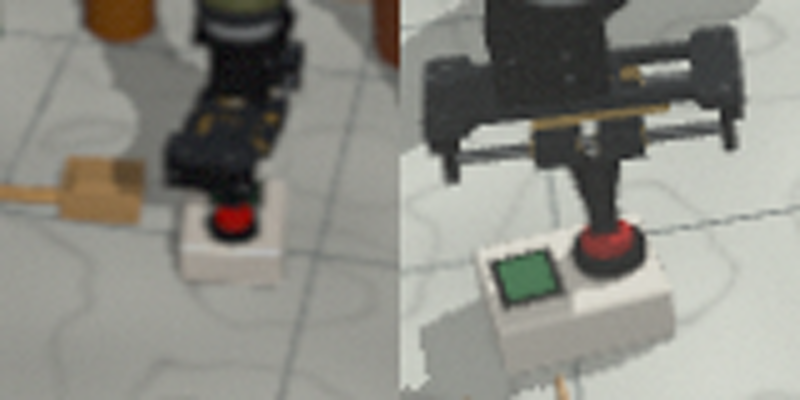

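Still no force, so the true tips are clearly shorter than the stated 25 mm. I keep stepping down under force watch.

```bash
python3 -m creep '[{"tx":0,"ty":0,"tz":0.002,"rx":0,"ry":0,"rz":0},{"tx":0,"ty":0,"tz":0.002,"rx":0,"ry":0,"rz":0},{"tx":0,"ty":0,"tz":0,"rx":0,"ry":0,"rz":0},{"tx":0,"ty":0,"tz":0,"rx":0,"ry":0,"rz":0}]'
python3 -m creep '[{"tx":0,"ty":0,"tz":0.002,"rx":0,"ry":0,"rz":0},{"tx":0,"ty":0,"tz":0,"rx":0,"ry":0,"rz":0},{"tx":0,"ty":0,"tz":0,"rx":0,"ry":0,"rz":0}]'
python3 - <<'E'
from h import *
fs=[]
for i in range(5): env.read_camera("side");fs.append(env.get_obs()['force'])
print(np.mean(fs,0).round(2))
E
```

```text
time_s: 20.68
tool_pos: [0.4726, -0.2682, 0.0582]
tool_rot: [-180.0, 0.0, 176.3]
force: [-0.2, -0.5, 0.4]
grip_width: 0.0007
time_s: 21.05
tool_pos: [0.4728, -0.2684, 0.0565]
tool_rot: [-180.0, 0.0, 176.3]
force: [0.7, 0.4, 1.7]
grip_width: 0.0005
[ 0.52 -0.05  1.59]
```

Contact is at TCP z of about 0.057 (1.6 N). The tin has hung untouched for several seconds. I check that it is still, then press fully.

```bash
python3 - <<'E'
from h import *
snap("side","side16");a=load("side12")['p'].astype(float);c=load("side16")['p'].astype(float)
print("tin diff",np.abs(a-c)[160:230,185:235].mean(),"bg",np.abs(a-c)[240:300,100:150].mean())
E
python3 -m creep '[{"tx":0,"ty":0,"tz":0.002,"rx":0,"ry":0,"rz":0},{"tx":0,"ty":0,"tz":0.002,"rx":0,"ry":0,"rz":0},{"tx":0,"ty":0,"tz":0.001,"rx":0,"ry":0,"rz":0},{"tx":0,"ty":0,"tz":0,"rx":0,"ry":0,"rz":0},{"tx":0,"ty":0,"tz":0,"rx":0,"ry":0,"rz":0}]'
python3 - <<'E'
from h import *
fs=[]
for i in range(4): env.read_camera("side");fs.append(env.get_obs()['force'])
print(np.mean(fs,0).round(2),env.get_obs()['tool_pos'])
E
```

```text
tin diff 3.3024761904761903 bg 2.5345555555555555
time_s: 21.98
tool_pos: [0.4728, -0.2683, 0.0514]
tool_rot: [-180.0, 0.0, 176.3]
force: [0.2, -1.6, 4.1]
grip_width: 0.0007
[ 0.42 -0.52  5.03] [ 0.47282497 -0.26835157  0.05135961]
```

```bash
python3 -m creep '[{"tx":0,"ty":0,"tz":0.001,"rx":0,"ry":0,"rz":0},{"tx":0,"ty":0,"tz":0.001,"rx":0,"ry":0,"rz":0},{"tx":0,"ty":0,"tz":0,"rx":0,"ry":0,"rz":0},{"tx":0,"ty":0,"tz":0,"rx":0,"ry":0,"rz":0}]'
python3 - <<'E'
from h import *
fs=[]
for i in range(4): env.read_camera("side");fs.append(env.get_obs()['force'])
print(np.mean(fs,0).round(2),env.get_obs()['tool_pos'])
snap("side","side17");snap("scene","scene17")
p=load("side17")['p'][120:200,230:310,::-1];q=load("scene17")['p'][190:270,110:190,::-1];r=load("side17")['p'][150:230,165:245,::-1]
cv2.imwrite("pics/chk17.png",cv2.resize(np.hstack([p,q,r]),None,fx=3,fy=3,interpolation=cv2.INTER_CUBIC))
E
```

```text
time_s: 22.68
tool_pos: [0.4729, -0.2684, 0.0509]
tool_rot: [-180.0, 0.0, 176.3]
force: [-4.0, 1.6, 14.4]
grip_width: 0.0008
[-3.1   1.66 14.82] [ 0.47288781 -0.26838883  0.05086246]
```

View pics/chk17.png

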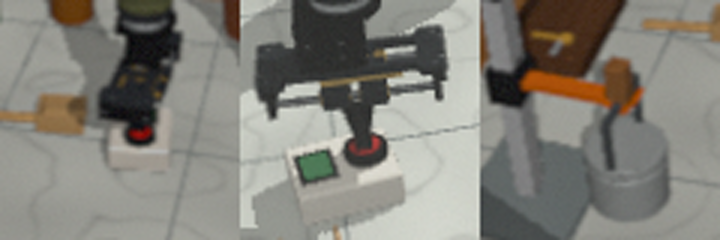

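The force jumped to 14.8 N with TCP stopped at 0.051, so the button is at its stop, and the tin still hangs. I lift off.

```bash
python3 -m creep '[{"tx":0,"ty":0,"tz":-0.005,"rx":0,"ry":0,"rz":0},{"tx":0,"ty":0,"tz":-0.01,"rx":0,"ry":0,"rz":0},{"tx":0,"ty":0,"tz":-0.03,"rx":0,"ry":0,"rz":0},{"tx":0,"ty":0,"tz":-0.04,"rx":0,"ry":0,"rz":0},{"tx":0,"ty":0,"tz":-0.03,"rx":0,"ry":0,"rz":0},{"tx":0,"ty":0,"tz":-0.02,"rx":0,"ry":0,"rz":0},{"tx":0,"ty":0,"tz":0,"rx":0,"ry":0,"rz":0},{"tx":0,"ty":0,"tz":0,"rx":0,"ry":0,"rz":0},{"tx":0,"ty":0,"tz":0,"rx":0,"ry":0,"rz":0}]'
python3 - <<'E'
from h import *
snap("side","side18");snap("scene","scene18");print(env.get_obs()['force'])
a=load("side11")['p'].astype(float);c=load("side18")['p'].astype(float)
print("tin diff",np.abs(a-c)[160:230,185:235].mean(),"bg",np.abs(a-c)[240:300,100:150].mean())
E
```

```text
time_s: 24.1
tool_pos: [0.4717, -0.2678, 0.1826]
tool_rot: [179.9, -0.1, 176.3]
force: [-0.3, 0.1, -0.2]
grip_width: 0.0003
[ 0.19445473 -0.24139984  0.03644155]
tin diff 1.5864761904761904 bg 1.5811111111111111
```

View pics/side18.png

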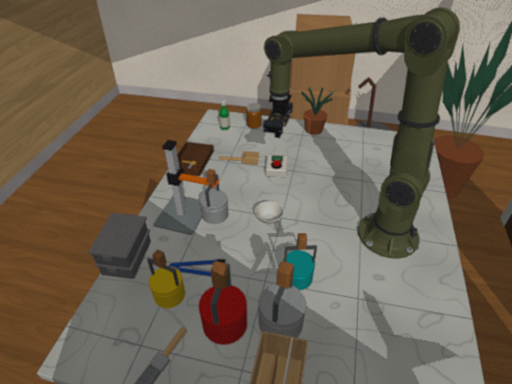

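View pics/scene18.png

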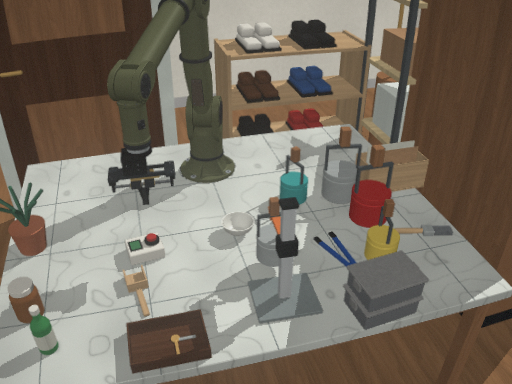

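The tin hangs still (side (213,205); image difference at noise level). The button is back up (scene (152,239)), the bowl, scoop and tongs are in place, and the arm is clear. I hand in.

```bash
python3 -c "
from cell import env
print(env.sign_off())"
```

```text
the job is handed in; nothing more can be done
None
```

I hung the small steel tin on the orange hook, let go, pressed the button fully down once it hung still, and backed off. The job was handed in at about 24 s. No verdict is reported, so the points below are my own checks.

- **Hanging:** I lowered the tin until the gripper force was about 0 N, with the hook dipped about 37 mm, before opening the fingers. Side pictures taken before and after the press differ only by noise, so the tin was at rest.
- **Button:** Pressing took about 5 N, then the force jumped to about 15 N as the button reached its stop. After I lifted off it looked fully up.
- **Other things:** By eye, the bowl, scoop and tongs are where they started. The arm touches nothing and the wrist force is about 0 N.
- **Disagreement:** The fingertips do not stand 25 mm ahead of the tool point as stated. The pictures, and contact with the button, put them within about 10 mm of it. I gripped the block nearer its top and found the button by force instead. A side picture compared with the arm over the button also differed slightly more than usual; I put that down to its shadow, because later pictures agreed again.

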